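# Run along the drying rack and lay its dividers down

### The job

Fold the sample drying rack flat for storage: with the fingers shut, trace along its curved row of upright blue dividers in one low, light pass from the green end to the red end, so that the fingertips lay each divider down in turn, and stay low over the row until the last one is down. Do not grip, lift, press hard on or shove the rack, and leave the white carton, cup and sanding block beside it where they are. Then move clear of everything.

Things in the scene. Friction and masses are not known exactly. Their poses are not given: they have to be found in the camera images.
- rack: loose drying rack, 1.6 kg: aluminium strip 46 mm wide, top 12 mm above the table, bent to a flat arc of 200 mm radius, a round green plate at one end, red at the other; 7 upright blue dividers across it, 40 mm apart along the arc. Origin: on the table under the middle (4th) divider. x: outward from the arc's centre (at x = -200 mm); y: along the row there, toward the red end; z up
- green_end (a point): centre of the green end plate's top, 12.5 mm above the table; plate 54 mm across. It lies on the arc, 0.20 rad (40 mm) before divider 1. Axes as the rack's
- red_end (a point): centre of the red end plate's top, 12.5 mm above the table; plate 54 mm across. It lies on the arc, 0.20 rad (40 mm) past divider 7. Axes as the rack's
- foot1 (a point): middle of the hinge pin of divider 1 (next to the green end), 15.5 mm above the table, at -0.6 rad along the arc from the rack's x toward its y; axes as the rack's
- foot2 (a point): middle of the hinge pin of divider 2 (counted from the green end), 15.5 mm above the table, at -0.4 rad along the arc from the rack's x toward its y; axes as the rack's
- foot3 (a point): middle of the hinge pin of divider 3 (counted from the green end), 15.5 mm above the table, at -0.2 rad along the arc from the rack's x toward its y; axes as the rack's
- foot4 (a point): middle of the hinge pin of divider 4 (counted from the green end), 15.5 mm above the table, at 0.0 rad along the arc from the rack's x toward its y; axes as the rack's
- foot5 (a point): middle of the hinge pin of divider 5 (counted from the green end), 15.5 mm above the table, at 0.2 rad along the arc from the rack's x toward its y; axes as the rack's
- foot6 (a point): middle of the hinge pin of divider 6 (counted from the green end), 15.5 mm above the table, at 0.4 rad along the arc from the rack's x toward its y; axes as the rack's
- foot7 (a point): middle of the hinge pin of divider 7 (next to the red end), 15.5 mm above the table, at 0.6 rad along the arc from the rack's x toward its y; axes as the rack's
- divider1 (a joint): fold angle of blue divider 1, rad: 0 upright (starts 0 to 0.2), grows as its top tips along the row toward the red end (only that way), stop 1.5 (flat). Blade 18 mm wide across the strip, 3 mm thick, 30 mm from hinge pin to top. A stiff hinge (0.02 N m: 1 to 2 N) holds it where it is left; folded, it does not reach the next. Fingertips passing 5 mm above the pin leave it at 1.3 or more
- divider2 (a joint): fold angle of blue divider 2 (counted from the green end), rad; the same kind as divider1
- divider3 (a joint): fold angle of blue divider 3 (counted from the green end), rad; the same kind as divider1
- divider4 (a joint): fold angle of blue divider 4 (counted from the green end), rad; the same kind as divider1
- divider5 (a joint): fold angle of blue divider 5 (counted from the green end), rad; the same kind as divider1
- divider6 (a joint): fold angle of blue divider 6 (counted from the green end), rad; the same kind as divider1
- divider7 (a joint): fold angle of blue divider 7 (counted from the green end), rad; the same kind as divider1
- carton: closed plain white carton, 55 x 130 x 50 mm, on the inner side of the arc; origin under its centre. A bystander
- dose_cup: small clear plastic cup, 51 mm across, 35 mm high, outside the arc toward the red half; origin under its centre. A bystander
- sanding_block: sanding block, 62 x 115 x 31 mm, black with a red-brown top, outside the arc toward the green half; origin under its centre. A bystander

How it is judged (in metres and radians):
On the way, in this order (a step that is already met when the one before it is completed fails the run):
1. divider 1 (counted from the green end) is laid down (value of joint divider1 above 1.1 rad), for 0.1 s.
2. divider 2 (counted from the green end) is laid down (value of joint divider2 above 1.1 rad), for 0.1 s.
3. divider 3 (counted from the green end) is laid down (value of joint divider3 above 1.1 rad), for 0.1 s.
4. divider 4 (counted from the green end) is laid down (value of joint divider4 above 1.1 rad), for 0.1 s.
5. divider 5 (counted from the green end) is laid down (value of joint divider5 above 1.1 rad), for 0.1 s.
6. divider 6 (counted from the green end) is laid down (value of joint divider6 above 1.1 rad), for 0.1 s.
7. divider 7 (counted from the green end) is laid down (value of joint divider7 above 1.1 rad), for 0.1 s.
At the end, for the whole second after the job is handed in: All seven dividers are folded by more than 1.1 rad; the rack lies flat and still within 12 mm of its first place; white carton, cup and sanding block are within 15 mm of theirs (value of joint each of divider1, divider2, divider3, divider4, divider5, divider6, divider7 above 1.1 rad and distance of rack from where it was at the start of the episode below 0.012 m and angle between rack's own z axis and vertical below 0.05 rad and linear speed of rack below 0.01 m/s and distance of each of carton, dose_cup, sanding_block from where it was at the start of the episode below 0.015 m); the robot touches nothing.
It fails at once if the rack is pressed or pushed with more than 25 N (contact force between any of the fingers, the arm and rack above 25 N).
It fails at once if the rack is shoved or lifted by more than 12 mm (distance of rack from where it was at the start of the episode above 0.012 m).
It fails at once if the hand rises off the row (grasp point more than 80 mm above the table, fingertips some 60 mm) after the first divider is down and before the last one is (value of joint divider1 above 1.1 rad and value of joint divider7 below 1.1 rad and z of the grasp point in the frame of rack above 0.08 m).
It fails at once if the white carton, the cup or the sanding block is moved by more than 15 mm (distance of any of carton, dose_cup, sanding_block from where it was at the start of the episode above 0.015 m).
It also fails if it takes over 48 s, if anything falls off the work surface, if the arm or the gripper's body presses on something with over 40 N, if the wrist force passes 120 N, or if a joint passes its speed limit or range.

### The arm

A 6-joint arm with a two-finger parallel gripper is mounted at the origin on a cart in front of the work surface, level with it; the furniture and walls round the work are solid. World frame = base frame: x ahead of the robot, y to its left, z up, the work surface at z = 0. Lengths are in mm, angles in degrees, forces in N, time in s.
With the tool pointing down it reaches from about 300 to 850 mm from the base axis. Payload 4.2 kg.
Tool frame: the origin (TCP) lies midway between the tips of the shut fingers; the grasp point (between the pads) lies 19 mm behind it; x points along the fingers, z is the direction in which the jaws open and shut, and the axes are right-handed (so a half turn about x gives the same grasp; the last joint's range is limited). The gripper opens to 91 mm and grips with 3 to 60 N. Pads are 32 mm wide; open, the fingers measure 118 mm over their backs; the gripper's body (76 mm by 178 mm) begins 60 mm behind the grasp point.
Start: joints at [-78.037, 18.312, 89.639, -0, 72.044, -1.146], TCP at [130.417, -560.031, 213.976] pointing down, gripper open.
Joint ranges: [-177.97, 177.97], [-48.28, 115.42], [12.27, 149.76], [-77.06, 257.06], [2.81, 150.46], [-146.56, 146.56]. Speed limits (degrees/s): [147.25, 147.25, 180, 180, 180, 180].

### API

Orientations are given as [roll, pitch, yaw] about the fixed x, y, z axes, in that order (R = Rz(yaw) Ry(pitch) Rx(roll)).
In Python, from workcell import env gives the robot as it stands.
- The arm moves only by the tool send_rows, never from a script. Its argument "commands" is a list that holds one entry, the list of rows, each a list of 6 numbers: the shift along the tool's x, y, z normalised to -1 to 1, where 1 is 0.1 m, then the turn, a rotation vector about the tool's x, y, z normalised to -1 to 1, where 1 is 2 pi rad. In form: [[[x, y, z, wx, wy, wz], ...]]. A call has 1 to 20 rows; each row is the pose to reach, as a shift and turn from the pose commanded when the call began, along the tool's axes at that moment, turning the shorter way round; what a row does not reach only later rows make up. A row lasts 1/8 s, in which the tool goes at most 62.5 mm and 10.7 degrees, less where a joint would pass 70% of its speed; a pose out of reach is approached as far as the arm can. A call with a number of a shift or a turn outside -1 to 1 is refused whole. A call with a gripper value outside its range is refused whole. "jaw" is the closure, from -1 (fully open) to 1 (shut), so that 0 is half open, set as the call begins (left out, the last holds). The fingers move at their own pace and stop on an object; "force" is the grip in N (left out, the last holds). Time passes only in rows, so rows that repeat a pose let the fingers close. It gives the time, the measured TCP pose, the force and the opening at its end, in the units of the state.
- env.state(): the state, without advancing time (a new reading comes with each control period).
- env.grab_frame(name): name is "side" or "top"; returns (picture, depth): 420x560x3 uint8, red, green, blue; 420x560 float32, mm along the optical axis (not along the pixel's ray), 0 where there is no reading.
- env.get_calibration(name): a dict with "mtx" (3x3 intrinsics, pixels), "dist_coeffs" ([k1, k2, p1, p2, k3] as OpenCV has them; the pictures are not rectified), "camera_from_world" (4x4, takes a point from world to camera coordinates). Camera axes: x right, y up, looking along -z (the intrinsics and any distortion apply to the point x, -y, -z); pixel columns grow to the right and rows downward; lengths in mm; the calibration is good to about 2 mm. A picture is of the moment at which its call begins. get_calibration takes no time and is no camera call.
- env.job_done(): hands the job in, once; it reports no verdict.
The state is a dict: "time_s": time; "qpos": joint angles; "qvel": joint speeds; "effort": joint torques, N m; "ee_pos": TCP position; "ee_rot": TCP orientation; "force": force on the tool from outside, world axes, zero at the start; "torque": the same for the moment, N m; "gripper_width": finger opening in mm.
Only numpy, scipy, OpenCV 4.12 (cv2) and the standard library are available. Lean on these libraries where they do the work, as an engineer would, in place of code of your own. Each camera call takes 0.05 s, during which the arm holds its last target.

## Working session

There is one attempt and no reset: what is moved stays moved. The work goes in short steps, Python scripts to look and compute and a tool call to move; the robot and the scene stay as the last step left them, time stands still between calls to the robot, and variables do not carry over. Pictures are saved under pics/ and viewed, and the job is handed in when it is done.

Besides the shell and the picture viewer there is one more tool, called after "Request:" as name(argument=value, ...), one argument or row to a line, values as JSON. send_rows: Moves the arm, as the interface text tells. Its arguments: {"type":"object","properties":{"commands":{"type":"array","items":{"type":"array","items":{"type":"array","items":{"type":"number","minimum":-1,"maximum":1}}}},"jaw":{"type":"number"},"force":{"type":"number"}},"required":["commands"]}

```bash
mkdir -p pics; ls; python3 - <<'E'
from workcell import env
import cv2,numpy as np
for n in("top","side"):
    p,d=env.grab_frame(n); cv2.imwrite(f"pics/{n}0.png",p[:,:,::-1]); np.savez(f"{n}0.npz",p=p,d=d)
    c=env.get_calibration(n); print(n,{k:np.round(np.array(v),3).tolist() for k,v in c.items()})
print(env.state())
E
```

```text
pics
top {'mtx': [[406.872, 0.0, 279.854], [0.0, 406.872, 206.522], [0.0, 0.0, 1.0]], 'dist_coeffs': [-0.087, 0.0, 0.0, 0.0, 0.0], 'camera_from_world': [[0.006, -1.0, 0.002, 5.325], [0.997, 0.006, 0.074, -570.551], [-0.074, 0.002, 0.997, -861.504], [0.0, 0.0, 0.0, 1.0]]}
side {'mtx': [[498.886, 0.0, 283.208], [0.0, 498.886, 211.84], [0.0, 0.0, 1.0]], 'dist_coeffs': [-0.112, 0.0, 0.0, 0.0, 0.0], 'camera_from_world': [[-0.986, -0.164, -0.019, 582.938], [0.076, -0.551, 0.831, -103.593], [-0.147, 0.818, 0.556, -921.829], [0.0, 0.0, 0.0, 1.0]]}
{'time_s': 0.1, 'qpos': array([-7.80375840e+01,  1.83467793e+01,  8.96997250e+01, -1.85038033e-03,
        7.20416808e+01, -1.14694837e+00]), 'qvel': array([-0.02574724,  0.04016935, -0.23098358,  0.06153276, -0.00725992,
        0.08057694]), 'effort': array([ 4.79931350e-05, -4.13331807e+01, -2.32509667e+01,  7.28545873e-02,
        4.21897299e-02, -5.87757290e-05]), 'ee_pos': array([ 130.30476943, -559.58577878,  213.21426   ]), 'ee_rot': array([179.99598909,  89.91179732, 103.10592537]), 'force': array([ 0.2091448 ,  0.30283627, -0.21331045]), 'torque': array([0.00192003, 0.02809057, 0.00436402]), 'gripper_width': 91.03537961904826}
```

View pics/top0.png

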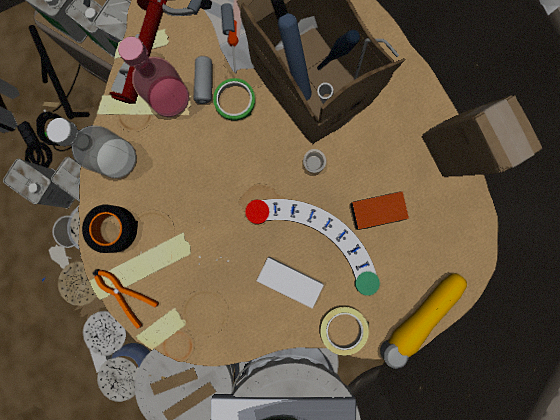

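View pics/side0.png

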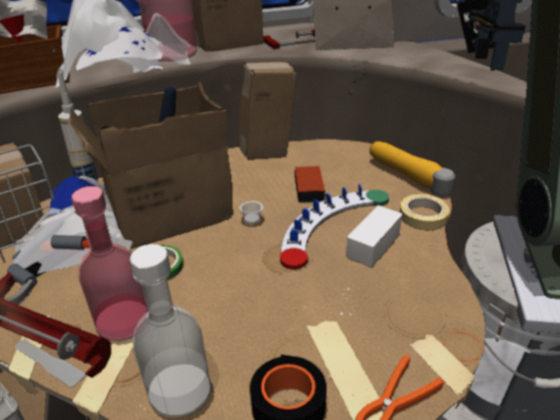

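The top view shows the red plate at about (257,212) and the green at (367,284). The carton is inside the arc at (290,282), the block at (380,210) and the cup at (315,161). Next I'll localise the rack.

```bash
cat > h.py <<'E'
import numpy as np,cv2,json
from scipy.optimize import least_squares
from workcell import env
def cal(n):
    c=env.get_calibration(n); return np.array(c['mtx'],float),np.array(c['dist_coeffs'],float),np.array(c['camera_from_world'],float)
F=np.diag([1.,-1,-1])
def proj(n,P):
    K,D,T=cal(n); P=np.atleast_2d(P); q=(P@T[:3,:3].T+T[:3,3])@F
    return cv2.projectPoints(q,np.zeros(3),np.zeros(3),K,D)[0].reshape(-1,2)
def ray(n,uv,z):
    K,D,T=cal(n); u=cv2.undistortPoints(np.array(uv,float).reshape(-1,1,2),K,D).reshape(-1,2)
    d=np.c_[u,np.ones(len(u))]@F@T[:3,:3]; o=-T[:3,:3].T@T[:3,3]
    return o+d*((z-o[2])/d[:,2])[:,None]
def rack(p,a,r=200,z=0):
    a=np.atleast_1d(a); x=-200+r*np.cos(a); y=r*np.sin(a); c,s=np.cos(p[2]),np.sin(p[2])
    return np.c_[p[0]+c*x-s*y,p[1]+s*x+c*y,np.full(len(a),z)]
def blob(m,lo,hi):
    n,l,s,c=cv2.connectedComponentsWithStats(m.astype(np.uint8)); return [(s[i,4],c[i].round(2).tolist(),s[i,:4].tolist()) for i in range(1,n) if lo<=s[i,4]<=hi]
E
python3 - <<'E'
from h import *
for n in("top","side"):
    z=np.load(n+"0.npz");p=z['p']; h=cv2.cvtColor(p,cv2.COLOR_RGB2HSV); H,S,V=[h[:,:,i] for i in range(3)]
    roi=np.zeros(H.shape,bool)
    if n=="top": roi[190:305,235:385]=1
    else: roi[170:275,270:400]=1
    for nm,m in(("red",((H<6)|(H>174))&(S>170)&(V>90)),("green",(H>55)&(H<90)&(S>90)),("blue",(H>100)&(H<130)&(S>80))):
        b=blob(m&roi,4 if nm=="blue" else 100,3000); print(n,nm)
        for x in b: print(x)
for n,b in (("top",(235,190,150,115)),("side",(270,170,135,105))):
    p=np.load(n+"0.npz")['p'][b[1]:b[1]+b[3],b[0]:b[0]+b[2]]; cv2.imwrite(f"pics/{n}z.png",cv2.resize(p[:,:,::-1],None,fx=5,fy=5,interpolation=cv2.INTER_NEAREST))
E
```

```text
top red
(np.int32(445), [256.78, 211.32], [245, 200, 24, 24])
top green
(np.int32(441), [366.95, 283.08], [355, 272, 25, 23])
top blue
(np.int32(15), [274.53, 207.8], [274, 204, 2, 9])
(np.int32(24), [292.17, 209.83], [291, 206, 4, 9])
(np.int32(5), [352.6, 209.8], [352, 208, 2, 4])
(np.int32(14), [311.14, 214.43], [310, 211, 4, 8])
(np.int32(15), [327.27, 222.87], [325, 219, 5, 8])
(np.int32(7), [355.14, 220.86], [354, 218, 3, 6])
(np.int32(4), [356.25, 226.0], [356, 225, 2, 3])
(np.int32(18), [341.83, 234.11], [339, 231, 7, 7])
(np.int32(22), [354.59, 249.5], [351, 247, 8, 6])
(np.int32(18), [363.39, 265.33], [359, 264, 10, 4])
side red
(np.int32(372), [293.3, 257.1], [280, 249, 28, 17])
side green
(np.int32(206), [377.85, 196.62], [367, 191, 21, 13])
side blue
(np.int32(17), [359.65, 189.47], [359, 185, 2, 11])
(np.int32(31), [344.0, 193.0], [343, 188, 3, 11])
(np.int32(40), [328.45, 199.0], [326, 194, 6, 11])
(np.int32(73), [315.68, 203.85], [312, 198, 7, 14])
(np.int32(61), [305.49, 214.05], [303, 208, 6, 12])
(np.int32(160), [295.42, 230.61], [290, 219, 12, 23])
```

View pics/topz.png

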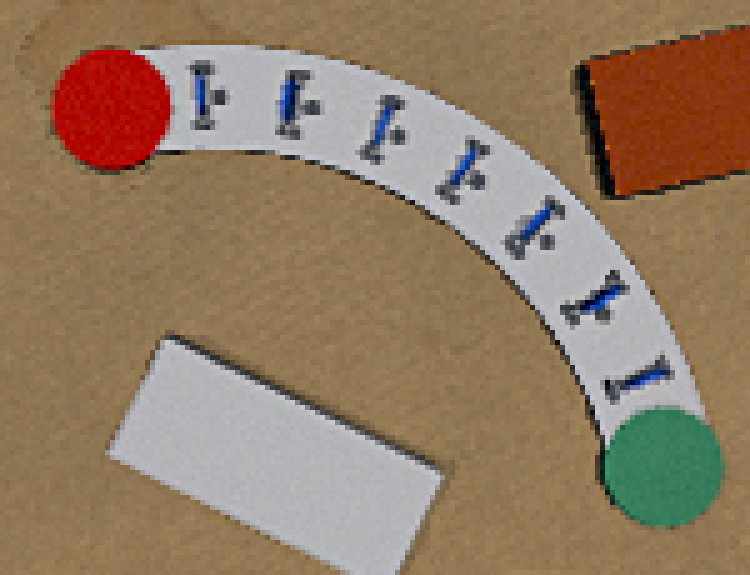

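View pics/sidez.png

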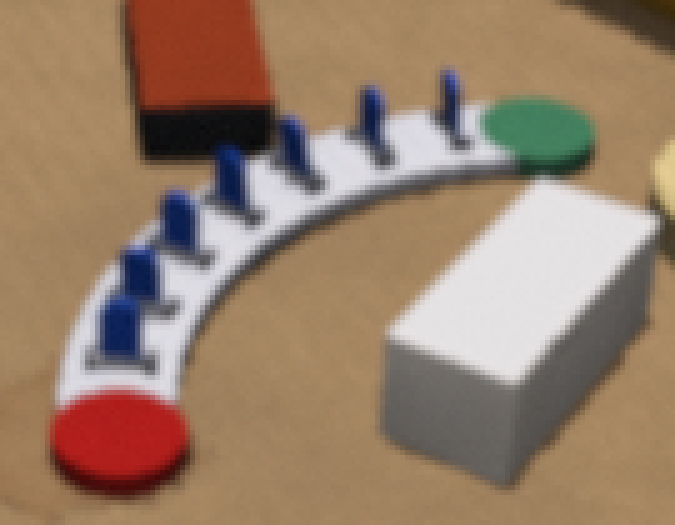

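```bash
python3 - <<'E'
from h import *
obs={"top":([256.78,211.32],[366.95,283.08]),"side":([293.3,257.1],[377.85,196.62])}
# 'side' masks include the rim: use top ellipse only loosely
def res(p,cams,w={"top":1,"side":.4}):
    r=[]
    for n in cams:
        q=proj(n,np.r_[rack(p,.8,z=12.5),rack(p,-.8,z=12.5)]); r.append((q-np.array(obs[n])).ravel()*w[n])
    return np.concatenate(r)
for cams in(["top"],["side"],["top","side"]):
    s=least_squares(res,[480,-100,.6],args=(cams,),x_scale=[10,10,.1]); print(cams,s.x.round(3),s.fun.round(2))
for n in obs: 
    print(n,ray(n,obs[n],12.5).round(1).tolist())
p=least_squares(res,[480,-100,.6],args=(["top","side"],)).x
np.save("p.npy",p)
for a in np.arange(-.8,.81,.2): print(round(a,1),rack(p,a).round(1), np.hypot(*rack(p,a)[0,:2]).round())
for n,b in (("top",(235,190,150,115)),("side",(270,170,135,105))):
    im=np.load(n+"0.npz")['p'][b[1]:b[1]+b[3],b[0]:b[0]+b[2]]; im=cv2.resize(im[:,:,::-1],None,fx=5,fy=5)
    def dr(P,c):
        for u in proj(n,P): cv2.circle(im,tuple(int(v) for v in ((u-np.array(b[:2]))*5+2)),2,c,-1)
    aa=np.linspace(-.8,.8,120)
    dr(rack(p,aa,177,12),(0,255,255));dr(rack(p,aa,223,12),(0,255,255))
    for a in np.arange(-.6,.61,.2):
        for r in (191,200,209): dr(rack(p,a,r,15.5),(0,0,255))
    for e in(-.8,.8):
        c=rack(p,e,z=12.5)[0]; t=np.linspace(0,6.28,60); dr(np.c_[c[0]+27*np.cos(t),c[1]+27*np.sin(t),0*t+12.5],(255,0,255))
    cv2.imwrite(f"pics/{n}fit.png",im)
E
```

```text
['top'] [533.784 -94.03   -0.572] [-0.07 -0.04  0.07  0.04]
['side'] [533.257 -89.125  -0.578] [-0.02  0.03  0.02 -0.05]
['top', 'side'] [533.757 -93.753  -0.572] [-0.18 -0.08 -0.1   0.08  0.2  -0.55 -0.15 -0.56]
top [[560.3, 59.3, 12.5], [405.2, -181.7, 12.5]]
side [[560.8, 63.9, 12.5], [404.2, -175.6, 12.5]]
-0.8 [[ 405.1 -181.5    0. ]] 444.0
-0.6 [[ 443.2 -169.8    0. ]] 475.0
-0.4 [[ 478.3 -150.7    0. ]] 501.0
-0.2 [[ 508.9 -125.     0. ]] 524.0
-0.0 [[533.8 -93.8   0. ]] 542.0
0.2 [[551.9 -58.2   0. ]] 555.0
0.4 [[562.7 -19.7   0. ]] 563.0
0.6 [[565.5  20.1   0. ]] 566.0
0.8 [[560.5  59.7   0. ]] 564.0
```

```bash
sleep 1
```

```text
(no output)
```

View pics/topfit.png

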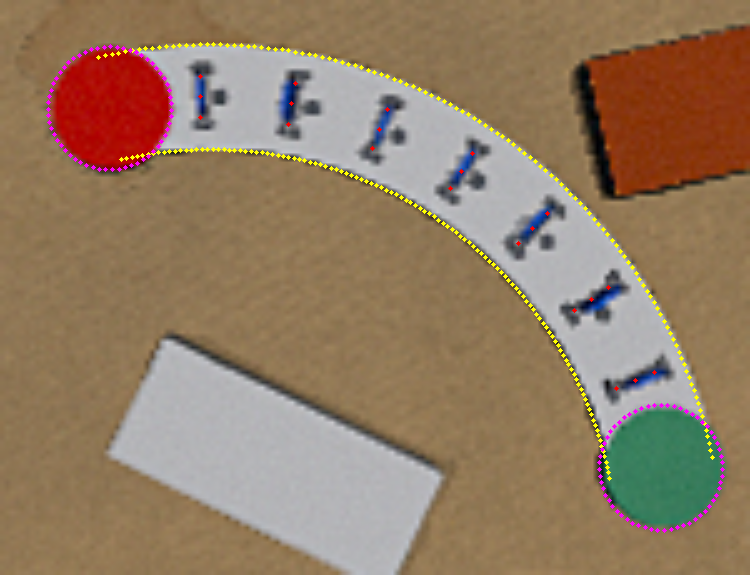

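View pics/sidefit.png

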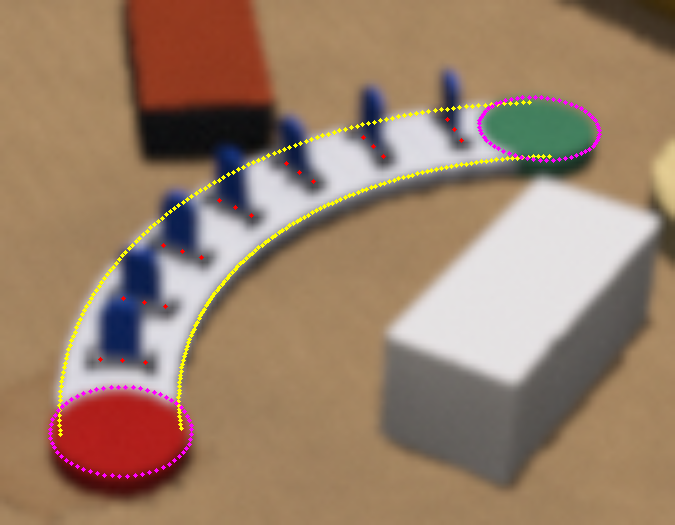

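```bash
cat >> h.py <<'E'
from scipy.spatial.transform import Rotation as Ro
def plan(targets,nd=3,commit=True):
    """targets: list of (x,y,z,R) ; rows from stored commanded pose"""
    c=np.load("cmd.npz"); p0,R0=c['p'],c['R']; rows=[]
    for x,y,z,R in targets:
        s=R0.T@(np.array([x,y,z])-p0)/100; w=Ro.from_matrix(R0.T@R).as_rotvec()/(2*np.pi)
        rows.append(np.r_[s.round(nd),w.round(4)])
    rows=np.array(rows)+0.
    assert abs(rows).max()<=1, abs(rows).max()
    print(json.dumps([rows.tolist()]))
    l=rows[-1]
    if commit: np.savez("cmd.npz",p=p0+R0@l[:3]*100,R=R0@Ro.from_rotvec(l[3:]*2*np.pi).as_matrix())
def down(t): # tool x down, tool z (jaw) heading t rad
    x=np.array([0,0,-1.]); z=np.array([np.cos(t),np.sin(t),0]); return np.c_[x,np.cross(z,x),z]
E
python3 - <<'E'
from h import *
s=env.state(); R=Ro.from_euler('xyz',s['ee_rot'],degrees=True).as_matrix(); print(R.round(3))
print(np.degrees(np.arctan2(R[1,2],R[0,2])))
E
```

```text
[[-0.     0.974  0.227]
 [ 0.001  0.227 -0.974]
 [-1.     0.    -0.002]]
-76.89006372383837
```

```bash
python3 - <<'E'
from h import *
t0=np.radians(-76.89)
np.savez("cmd.npz",p=np.array([130.417,-560.031,213.976]),R=down(t0))
p=np.load("p.npy"); e=rack(p,-.82)[0]; e[2]=110; th=p[2]-.82
s=np.array([130.417,-560.031,213.976]); print(e,np.degrees(th))
for k in range(4):
    T=[]
    for j in range(1,4):
        f=(k+j/3)/4; q=s+(e-s)*f; T.append((*q,down(t0+(th-t0)*f)))
    plan(T)
E
```

```text
[ 401.13708234 -182.26340847  110.        ] -79.77218771172662
[[[0.087, 0.291, -0.255, 0.0007, 0.0, 0.0], [0.173, 0.582, -0.511, 0.0013, 0.0, 0.0], [0.26, 0.873, -0.766, 0.002, 0.0, 0.0]]]
[[[0.087, 0.288, -0.259, 0.0007, 0.0, 0.0], [0.173, 0.576, -0.518, 0.0013, 0.0, 0.0], [0.26, 0.864, -0.778, 0.002, 0.0, 0.0]]]
[[[0.087, 0.285, -0.262, 0.0007, 0.0, 0.0], [0.173, 0.569, -0.525, 0.0013, 0.0, 0.0], [0.26, 0.854, -0.787, 0.002, 0.0, 0.0]]]
[[[0.086, 0.281, -0.267, 0.0007, 0.0, 0.0], [0.173, 0.562, -0.533, 0.0013, 0.0, 0.0], [0.26, 0.844, -0.799, 0.002, 0.0, 0.0]]]
```

Request:
send_rows(
  commands=[
    [[0.087, 0.291, -0.255, 0.0007, 0, 0], [0.173, 0.582, -0.511, 0.0013, 0, 0], [0.26, 0.873, -0.766, 0.002, 0, 0]],
  ],
  jaw=1,
  force=15,
)

```text
time_s: 0.48
ee_pos: [197.5, -471.5, 191.2]
ee_rot: [-18.0, 89.0, -95.6]
force: [-10.2, -14.3, 22.8]
gripper_width: 64.0
```

Request:
send_rows(
  commands=[
    [[0.087, 0.288, -0.259, 0.0007, 0, 0], [0.173, 0.576, -0.518, 0.0013, 0, 0], [0.26, 0.864, -0.778, 0.002, 0, 0]],
  ],
)

```text
time_s: 0.85
ee_pos: [266.2, -369.9, 161.5]
ee_rot: [-171.6, 90.0, 110.1]
force: [0.4, -0.0, 0.6]
gripper_width: 34.0
```

Request:
send_rows(
  commands=[
    [[0.087, 0.285, -0.262, 0.0007, 0, 0], [0.173, 0.569, -0.525, 0.0013, 0, 0], [0.26, 0.854, -0.787, 0.002, 0, 0]],
  ],
)

```text
time_s: 1.23
ee_pos: [333.9, -275.6, 135.5]
ee_rot: [-132.7, 90.0, 148.3]
force: [-0.1, -0.3, -0.0]
gripper_width: 3.9
```

Request:
send_rows(
  commands=[
    [[0.086, 0.281, -0.267, 0.0007, 0, 0], [0.173, 0.562, -0.533, 0.0013, 0, 0], [0.26, 0.844, -0.799, 0.002, 0, 0], [0.26, 0.844, -0.799, 0.002, 0, 0], [0.26, 0.844, -0.799, 0.002, 0, 0], [0.26, 0.844, -0.799, 0.002, 0, 0]],
  ],
)

```text
time_s: 1.98
ee_pos: [400.8, -183.0, 110.1]
ee_rot: [9.6, 90.0, -70.3]
force: [0.3, -0.3, 0.1]
gripper_width: 0.5
```

```bash
python3 - <<'E'
from h import *
c=np.load("cmd.npz");print(c['p'])
s=env.state();print(s['time_s'],s['ee_pos'],s['ee_rot'],s['force'],s['gripper_width'],s['qpos'].round(1))
for n in("top","side"):
    p,d=env.grab_frame(n); cv2.imwrite(f"pics/{n}1.png",p[:,:,::-1])
E
```

```text
[ 401.16355707 -182.27486399  109.976     ]
1.975 [ 400.7744764  -183.02153646  110.1087256 ] [  9.59145926  89.97921765 -70.25142078] [ 0.32832082 -0.27972877  0.12866802] 0.4579440804519598 [-26.   12.1 115.3  -0.   52.6  53.8]
```

View pics/side1.png

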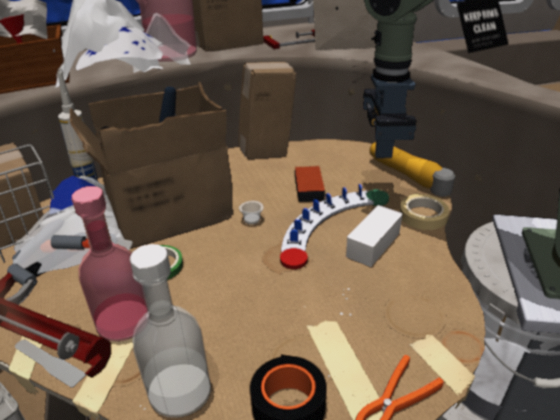

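The side view shows the shut fingers above the green plate at about (380,195), and nothing has been disturbed. Next I'll go down to 8 mm above the plate.

```bash
python3 - <<'E'
from h import *
p=np.load("p.npy"); e=rack(p,-.82)[0]; th=p[2]-.82
plan([(e[0],e[1],z,down(th)) for z in (85,60,45,35,28,24,20.5,20.5,20.5,20.5)])
E
```

```text
[[[0.25, 0.0, 0.0, 0.0, 0.0, 0.0], [0.5, 0.0, 0.0, 0.0, 0.0, 0.0], [0.65, 0.0, 0.0, 0.0, 0.0, 0.0], [0.75, 0.0, 0.0, 0.0, 0.0, 0.0], [0.82, 0.0, 0.0, 0.0, 0.0, 0.0], [0.86, 0.0, 0.0, 0.0, 0.0, 0.0], [0.895, 0.0, 0.0, 0.0, 0.0, 0.0], [0.895, 0.0, 0.0, 0.0, 0.0, 0.0], [0.895, 0.0, 0.0, 0.0, 0.0, 0.0], [0.895, 0.0, 0.0, 0.0, 0.0, 0.0]]]
```

Request:
send_rows(
  commands=[
    [[0.25, 0, 0, 0, 0, 0], [0.5, 0, 0, 0, 0, 0], [0.65, 0, 0, 0, 0, 0], [0.75, 0, 0, 0, 0, 0], [0.82, 0, 0, 0, 0, 0], [0.86, 0, 0, 0, 0, 0], [0.895, 0, 0, 0, 0, 0], [0.895, 0, 0, 0, 0, 0], [0.895, 0, 0, 0, 0, 0], [0.895, 0, 0, 0, 0, 0]],
  ],
)

```text
time_s: 3.32
ee_pos: [401.4, -182.3, 20.7]
ee_rot: [46.8, 90.0, -33.0]
force: [0.8, 0.1, 1.1]
gripper_width: 0.9
```

```bash
python3 - <<'E'
from h import *
s=env.state();print(s['time_s'],s['ee_pos'],s['force'],s['gripper_width'])
for n,b in (("top",(235,190,150,115)),("side",(270,170,135,105))):
    p,d=env.grab_frame(n); im=cv2.resize(p[b[1]:b[1]+b[3],b[0]:b[0]+b[2],::-1],None,fx=5,fy=5)
    u=(proj(n,s['ee_pos'])[0]-np.array(b[:2]))*5+2; cv2.circle(im,(int(u[0]),int(u[1])),3,(0,255,255),-1)
    cv2.imwrite(f"pics/{n}2.png",im)
p=np.load("p.npy"); A=np.arange(-.82,.93,.04)  # 8 mm/row
def T(A): return [(*rack(p,a)[0,:2],20.5,down(p[2]+a)) for a in A]
a=[-.79+.04*i for i in range(10)]; print(a[-1])
plan(T(a)+T([a[-1]]*2),commit=False)
E
```

```text
3.325 [ 401.35461626 -182.34177762   20.65612214] [0.77020118 0.10797544 1.089194  ] 0.8835081075129608
-0.43000000000000005
[[[0.0, 0.06, -0.001, -0.0048, 0.0, 0.0], [0.0, 0.14, -0.005, -0.0111, 0.0, 0.0], [0.0, 0.219, -0.012, -0.0175, 0.0, 0.0], [0.0, 0.299, -0.023, -0.0239, 0.0, 0.0], [0.0, 0.377, -0.036, -0.0302, 0.0, 0.0], [0.0, 0.456, -0.053, -0.0366, 0.0, 0.0], [0.0, 0.533, -0.073, -0.043, 0.0, 0.0], [0.0, 0.61, -0.095, -0.0493, 0.0, 0.0], [0.0, 0.686, -0.121, -0.0557, 0.0, 0.0], [0.0, 0.76, -0.15, -0.0621, 0.0, 0.0], [0.0, 0.76, -0.15, -0.0621, 0.0, 0.0], [0.0, 0.76, -0.15, -0.0621, 0.0, 0.0]]]
```

View pics/side2.png

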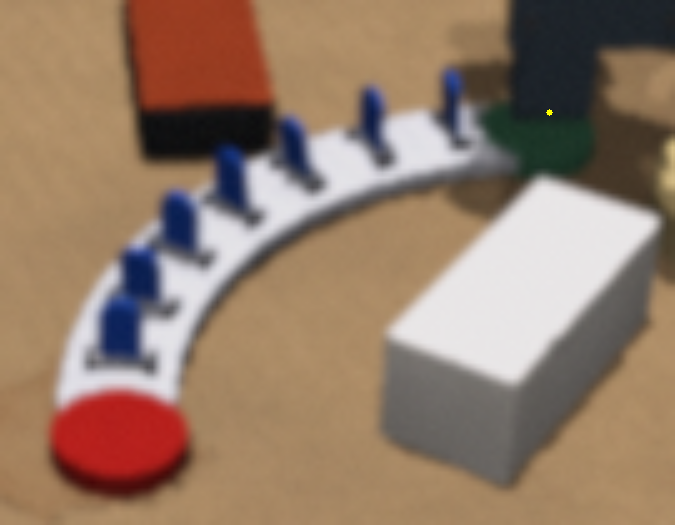

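The fingertips are just over the green plate at about (550,112) in this crop. The tip projection lines up, with no contact on the dividers. I'll sweep the first part now and check the result.

Request:
send_rows(
  commands=[
    [[0, 0.06, -0.001, -0.0048, 0, 0], [0, 0.14, -0.005, -0.0111, 0, 0], [0, 0.219, -0.012, -0.0175, 0, 0], [0, 0.299, -0.023, -0.0239, 0, 0], [0, 0.377, -0.036, -0.0302, 0, 0], [0, 0.456, -0.053, -0.0366, 0, 0], [0, 0.533, -0.073, -0.043, 0, 0], [0, 0.61, -0.095, -0.0493, 0, 0], [0, 0.61, -0.095, -0.0493, 0, 0]],
  ],
)

```text
time_s: 4.55
ee_pos: [460.5, -161.9, 20.5]
ee_rot: [47.6, 89.9, -14.4]
force: [0.8, 0.4, 1.3]
gripper_width: 0.4
```

```bash
python3 - <<'E'
from h import *
c=np.load("cmd.npz");l=np.array([0,.61,-.095,-.0493,0,0])
np.savez("cmd.npz",p=c['p']+c['R']@l[:3]*100,R=c['R']@Ro.from_rotvec(l[3:]*2*np.pi).as_matrix())
s=env.state();print(s['time_s'],s['ee_pos'],s['force'],np.load("cmd.npz")['p'])
for n,b in (("top",(235,190,150,115)),("side",(270,170,135,105))):
    p,d=env.grab_frame(n); im=cv2.resize(p[b[1]:b[1]+b[3],b[0]:b[0]+b[2],::-1],None,fx=5,fy=5)
    cv2.imwrite(f"pics/{n}3.png",im)
p=np.load("p.npy")
def T(A): return [(*rack(p,a)[0,:2],20.3,down(p[2]+a)) for a in A]
for A in ([-.47+.04*i for i in range(11)],[-.03+.04*i for i in range(11)],[.41+.04*i for i in range(11)]):
    print(A[0],A[-1]);plan(T(A+[A[-1]]))
E
```

```text
4.55 [ 460.47932985 -161.87938137   20.49383613] [0.81683866 0.37685889 1.28337613] [ 459.50662455 -162.09228543   20.476     ]
-0.47 -0.06999999999999995
[[[0.002, 0.08, -0.002, -0.0064, 0.0, 0.0], [0.002, 0.16, -0.007, -0.0128, 0.0, 0.0], [0.002, 0.239, -0.015, -0.0191, 0.0, 0.0], [0.002, 0.319, -0.026, -0.0255, 0.0, 0.0], [0.002, 0.397, -0.04, -0.0319, 0.0, 0.0], [0.002, 0.475, -0.058, -0.0382, 0.0, 0.0], [0.002, 0.553, -0.078, -0.0446, 0.0, 0.0], [0.002, 0.629, -0.102, -0.051, 0.0, 0.0], [0.002, 0.705, -0.129, -0.0573, 0.0, 0.0], [0.002, 0.779, -0.159, -0.0637, 0.0, 0.0], [0.002, 0.852, -0.191, -0.0701, 0.0, 0.0], [0.002, 0.852, -0.191, -0.0701, 0.0, 0.0]]]
-0.03 0.37
[[[0.0, 0.08, -0.002, -0.0063, 0.0, 0.0], [0.0, 0.16, -0.007, -0.0127, 0.0, 0.0], [0.0, 0.239, -0.015, -0.0191, 0.0, 0.0], [0.0, 0.319, -0.026, -0.0254, 0.0, 0.0], [0.0, 0.397, -0.04, -0.0318, 0.0, 0.0], [0.0, 0.475, -0.057, -0.0382, 0.0, 0.0], [0.0, 0.553, -0.078, -0.0445, 0.0, 0.0], [0.0, 0.629, -0.102, -0.0509, 0.0, 0.0], [0.0, 0.705, -0.128, -0.0573, 0.0, 0.0], [0.0, 0.779, -0.158, -0.0636, 0.0, 0.0], [0.0, 0.852, -0.19, -0.07, 0.0, 0.0], [0.0, 0.852, -0.19, -0.07, 0.0, 0.0]]]
0.41 0.81
[[[0.0, 0.08, -0.002, -0.0064, 0.0, 0.0], [0.0, 0.16, -0.007, -0.0127, 0.0, 0.0], [0.0, 0.24, -0.015, -0.0191, 0.0, 0.0], [0.0, 0.319, -0.026, -0.0255, 0.0, 0.0], [0.0, 0.397, -0.04, -0.0318, 0.0, 0.0], [0.0, 0.475, -0.058, -0.0382, 0.0, 0.0], [0.0, 0.553, -0.078, -0.0446, 0.0, 0.0], [0.0, 0.629, -0.102, -0.0509, 0.0, 0.0], [0.0, 0.705, -0.129, -0.0573, 0.0, 0.0], [0.0, 0.779, -0.158, -0.0637, 0.0, 0.0], [0.0, 0.852, -0.191, -0.07, 0.0, 0.0], [0.0, 0.852, -0.191, -0.07, 0.0, 0.0]]]
```

View pics/side3.png

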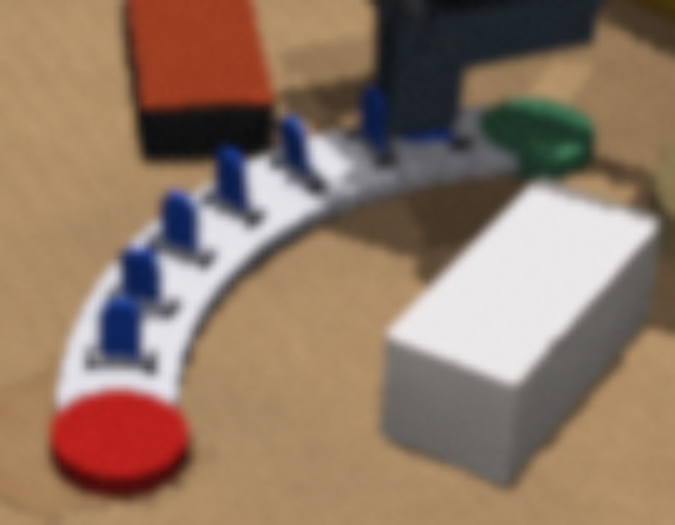

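Divider 1 lies flat, seen as a blue sliver at (430,133). The rack hasn't moved and the force is about 1 N, so I'll continue.

Request:
send_rows(
  commands=[
    [[0.002, 0.08, -0.002, -0.0064, 0, 0], [0.002, 0.16, -0.007, -0.0128, 0, 0], [0.002, 0.239, -0.015, -0.0191, 0, 0], [0.002, 0.319, -0.026, -0.0255, 0, 0], [0.002, 0.397, -0.04, -0.0319, 0, 0], [0.002, 0.475, -0.058, -0.0382, 0, 0], [0.002, 0.553, -0.078, -0.0446, 0, 0], [0.002, 0.629, -0.102, -0.051, 0, 0], [0.002, 0.705, -0.129, -0.0573, 0, 0], [0.002, 0.779, -0.159, -0.0637, 0, 0], [0.002, 0.852, -0.191, -0.0701, 0, 0], [0.002, 0.852, -0.191, -0.0701, 0, 0]],
  ],
)

```text
time_s: 6.15
ee_pos: [525.8, -105.1, 20.2]
ee_rot: [-105.6, 90.0, -142.3]
force: [-0.2, -1.2, 0.6]
gripper_width: 0.5
```

```bash
python3 - <<'E'
from h import *
s=env.state();print(s['time_s'],s['ee_pos'],s['force'],rack(np.load("p.npy"),-.07))
for n,b in (("top",(235,190,150,115)),("side",(270,170,135,105))):
    p,d=env.grab_frame(n); im=cv2.resize(p[b[1]:b[1]+b[3],b[0]:b[0]+b[2],::-1],None,fx=5,fy=5)
    cv2.imwrite(f"pics/{n}4.png",im)
E
```

```text
6.15 [ 525.83257147 -105.0744307    20.17933642] [-0.19217043 -1.22750463  0.570504  ] [[ 525.7701255 -105.2472086    0.       ]]
```

View pics/side4.png

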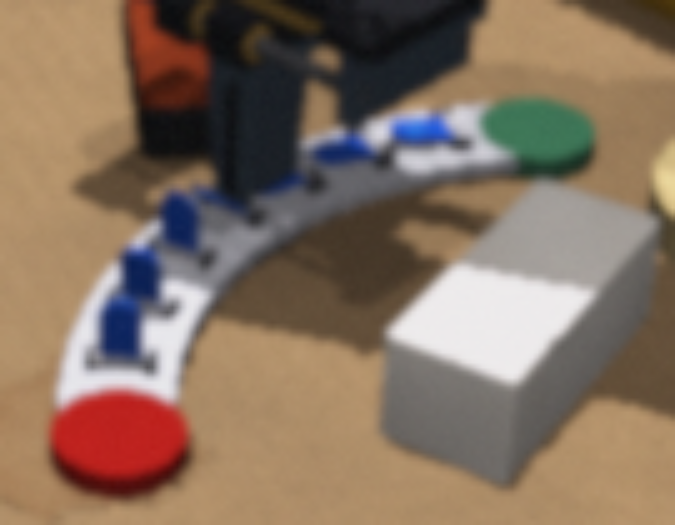

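Dividers 1–3 are flat and divider 4 is going down under the fingers at (215,195). The rack is still in place.

Request:
send_rows(
  commands=[
    [[0, 0.08, -0.002, -0.0063, 0, 0], [0, 0.16, -0.007, -0.0127, 0, 0], [0, 0.239, -0.015, -0.0191, 0, 0], [0, 0.319, -0.026, -0.0254, 0, 0], [0, 0.397, -0.04, -0.0318, 0, 0], [0, 0.475, -0.057, -0.0382, 0, 0], [0, 0.553, -0.078, -0.0445, 0, 0], [0, 0.629, -0.102, -0.0509, 0, 0], [0, 0.705, -0.128, -0.0573, 0, 0], [0, 0.779, -0.158, -0.0636, 0, 0], [0, 0.852, -0.19, -0.07, 0, 0], [0, 0.852, -0.19, -0.07, 0, 0]],
  ],
)

```text
time_s: 7.75
ee_pos: [561.8, -24.8, 20.3]
ee_rot: [72.0, 90.0, 60.5]
force: [1.0, -0.1, 0.8]
gripper_width: 0.4
```

```bash
python3 - <<'E'
from h import *
s=env.state();print(s['time_s'],s['ee_pos'],s['force'],rack(np.load("p.npy"),.37))
for n,b in (("top",(235,190,150,115)),("side",(270,170,135,105))):
    p,d=env.grab_frame(n); im=cv2.resize(p[b[1]:b[1]+b[3],b[0]:b[0]+b[2],::-1],None,fx=5,fy=5)
    cv2.imwrite(f"pics/{n}5.png",im)
E
```

```text
7.75 [561.83396257 -24.80049057  20.27618647] [ 0.98826583 -0.11201004  0.81974878] [[561.54650814 -25.62361041   0.        ]]
```

View pics/side5.png

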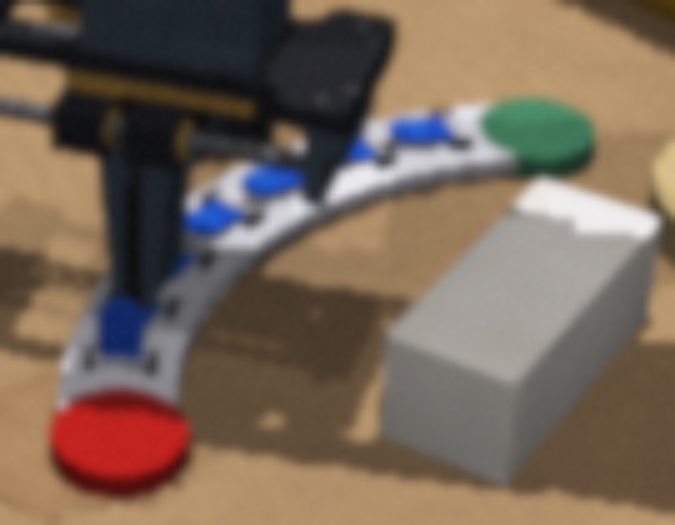

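Dividers 1–5 are flat and the fingers are on divider 6. Divider 7 is still up at (120,325) and the rack is still in place, so I'll do the last segment.

Request:
send_rows(
  commands=[
    [[0, 0.08, -0.002, -0.0064, 0, 0], [0, 0.16, -0.007, -0.0127, 0, 0], [0, 0.24, -0.015, -0.0191, 0, 0], [0, 0.319, -0.026, -0.0255, 0, 0], [0, 0.397, -0.04, -0.0318, 0, 0], [0, 0.475, -0.058, -0.0382, 0, 0], [0, 0.553, -0.078, -0.0446, 0, 0], [0, 0.629, -0.102, -0.0509, 0, 0], [0, 0.705, -0.129, -0.0573, 0, 0], [0, 0.779, -0.158, -0.0637, 0, 0], [0, 0.852, -0.191, -0.07, 0, 0], [0, 0.852, -0.191, -0.07, 0, 0]],
  ],
)

```text
time_s: 9.35
ee_pos: [559.8, 62.3, 20.2]
ee_rot: [155.3, 90.0, 169.0]
force: [-0.9, -0.4, 0.3]
gripper_width: 0.4
```

```bash
python3 - <<'E'
from h import *
s=env.state();print(s['time_s'],s['ee_pos'],s['force'],rack(np.load("p.npy"),.81))
for n,b in (("top",(235,190,150,115)),("side",(270,170,135,105))):
    p,d=env.grab_frame(n); im=cv2.resize(p[b[1]:b[1]+b[3],b[0]:b[0]+b[2],::-1],None,fx=5,fy=5)
    cv2.imwrite(f"pics/{n}6.png",im)
p=np.load("p.npy")
plan([(*rack(p,a)[0,:2],20.3,down(p[2]+a)) for a in (.85,.89,.93,.97,.97)])
E
```

```text
9.35 [559.77091089  62.27575213  20.18010916] [-0.87637378 -0.44960283  0.34396853] [[560.00041701  61.65454576   0.        ]]
[[[0.0, 0.08, -0.002, -0.0064, 0.0, 0.0], [0.0, 0.16, -0.006, -0.0127, 0.0, 0.0], [0.0, 0.239, -0.014, -0.0191, 0.0, 0.0], [0.0, 0.319, -0.026, -0.0255, 0.0, 0.0], [0.0, 0.319, -0.026, -0.0255, 0.0, 0.0]]]
```

View pics/side6.png

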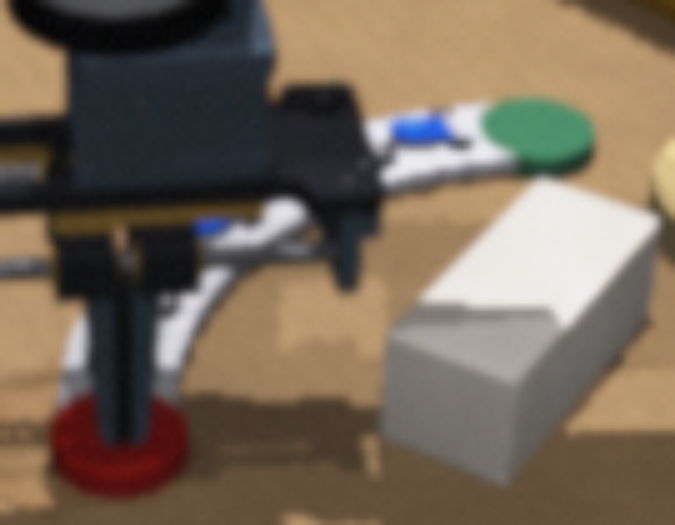

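The fingers are over the red plate at (125,440) and divider 7 is hidden behind them. I'll carry on low past the end, then lift.

Request:
send_rows(
  commands=[
    [[0, 0.08, -0.002, -0.0064, 0, 0], [0, 0.16, -0.006, -0.0127, 0, 0], [0, 0.239, -0.014, -0.0191, 0, 0], [0, 0.319, -0.026, -0.0255, 0, 0], [0, 0.319, -0.026, -0.0255, 0, 0]],
  ],
)

```text
time_s: 10.07
ee_pos: [549.6, 92.6, 20.2]
ee_rot: [-173.6, 90.0, -150.7]
force: [0.1, -1.1, 0.3]
gripper_width: 0.3
```

```bash
python3 - <<'E'
from h import *
for n,b in (("top",(235,190,150,115)),("side",(270,170,135,105))):
    p,d=env.grab_frame(n); im=cv2.resize(p[b[1]:b[1]+b[3],b[0]:b[0]+b[2],::-1],None,fx=5,fy=5)
    cv2.imwrite(f"pics/{n}7.png",im)
E
```

```text
(no output)
```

View pics/side7.png

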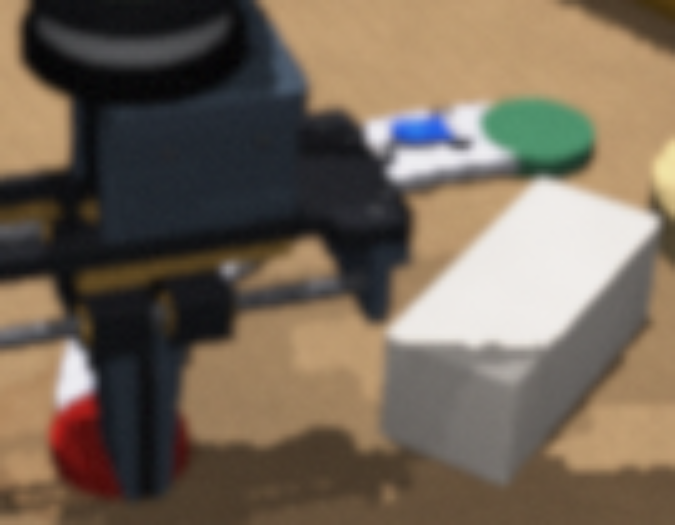

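View pics/top7.png

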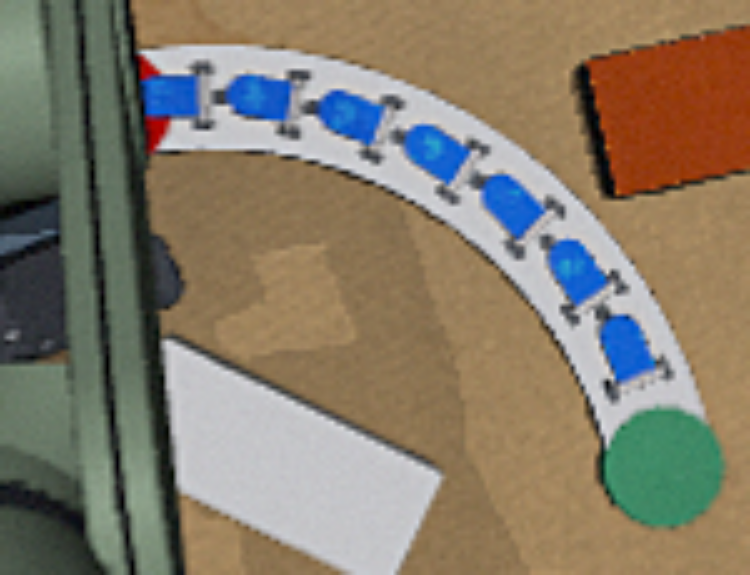

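The top view shows all seven dividers folded flat, from (180,95) round to (628,348), with the rack where it was. I'll lift straight up.

Request:
send_rows(
  commands=[
    [[-0.1, 0, 0, 0, 0, 0], [-0.3, 0, 0, 0, 0, 0], [-0.6, 0, 0, 0, 0, 0], [-1, 0, 0, 0, 0, 0], [-1, 0, 0, 0, 0, 0]],
  ],
)

```text
time_s: 10.8
ee_pos: [552.5, 92.1, 124.2]
ee_rot: [-15.4, 89.5, 7.3]
force: [-0.4, 0.2, -0.3]
gripper_width: 0.6
```

Request:
send_rows(
  commands=[
    [[-0.4, 0, 0, 0, 0, 0], [-0.8, 0.2, 0, 0, 0, 0], [-1, 0.5, 0, 0, 0, 0], [-1, 0.9, 0, 0, 0, 0], [-1, 0.9, 0, 0, 0, 0], [-1, 0.9, 0, 0, 0, 0], [-1, 0.9, 0, 0, 0, 0], [-1, 0.9, 0, 0, 0, 0]],
  ],
)

```text
time_s: 11.8
ee_pos: [515.3, 174.3, 219.9]
ee_rot: [-162.3, 90.0, -139.6]
force: [0.5, 0.1, -0.7]
gripper_width: 0.9
```

```bash
python3 - <<'E'
from h import *
s=env.state();print(s['time_s'],s['ee_pos'],s['force'],abs(s['qvel']).max())
p,d=env.grab_frame("side"); cv2.imwrite("pics/side8.png",p[:,:,::-1])
p,d=env.grab_frame("top"); cv2.imwrite("pics/top8.png",p[:,:,::-1])
h=cv2.cvtColor(p,cv2.COLOR_RGB2HSV); H,S,V=[h[:,:,i] for i in range(3)]
roi=np.zeros(H.shape,bool);roi[190:305,235:385]=1
print(blob(((H<6)|(H>174))&(S>170)&(V>90)&roi,100,3000),blob((H>55)&(H<90)&(S>90)&roi,100,3000))
E
```

```text
11.8 [515.34932974 174.25427757 219.92617776] [ 0.5483463   0.07055463 -0.74808174] 0.13746800808682114
[(np.int32(393), [255.69, 211.62], [245, 200, 24, 24])] [(np.int32(441), [366.95, 283.08], [355, 272, 25, 23])]
```

View pics/top8.png

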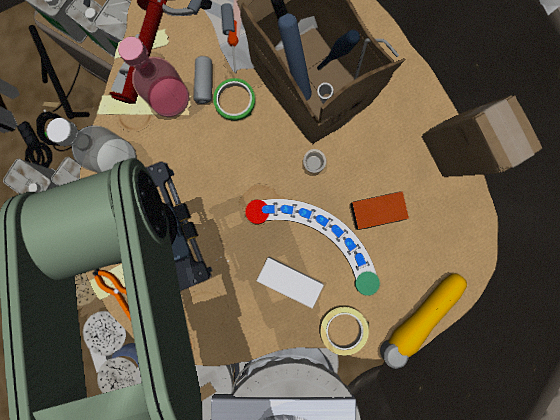

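View pics/side8.png

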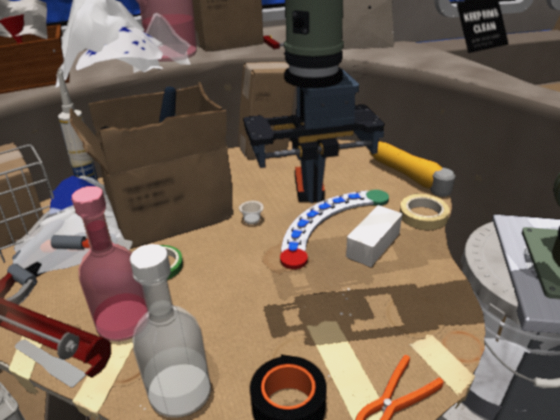

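All seven dividers are flat. The rack, carton (290,282), cup (315,161) and block (380,210) are where they started, and the arm is clear and still.

```bash
python3 -c "
from workcell import env
print(env.job_done())"
```

```text
the job is handed in; nothing more can be done
None
```

I folded the rack flat and handed the job in at about 12 s. With the fingers shut, I made one low sweep from the green end to past the red end, tips about 20 mm above the table. I then lifted clear with the arm at rest. The sweep stayed low throughout, with brief stops for checks.

- **Dividers:** the last top and side pictures show all seven lying flat. I judged this from the images and did not measure the fold angles.
- **Force:** readings at the stops were about 1 N. I had none between stops. The first approach move showed about 29 N in free air while the arm was accelerating.
- **Rack:** the green plate is at exactly the same pixel as at the start. The red plate's box is unchanged too. Its centre shifted about 1 pixel because the folded divider 7 now covers part of it.
- **Bystanders:** by eye, the carton, cup and sanding block are where they started.
- **Disagreement:** the two cameras differed by about 5 mm on the rack's position. I put this down to the plate rims showing in the side view and relied mainly on the top camera. The sweep landed on every divider.

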